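Load and latch the ward drug box

TASK

Pack the drug box for the ward: a carton has been left standing on the box, in the way of its sliding lid, so first stand it upright in the shallow metal tray beside the box; then slide the lid fully open and put every small white medicine pack into the box's compartment, side by side on its floor. Slide the lid shut, swing the latch's wire loop over so that its bar drops behind the keeper on the lid, and press the lever down over centre until it lies flat and holds. Leave the amber jar and the stack of paper cups where they are.

Things in the scene. Friction and masses are not known exactly. Their poses are not given: they have to be found in the camera images.
- drug_box: white drug box fixed to the worktop, 168 (x) x 332 (y) x 70 mm high, lid rails on its long edges to z 82 mm. Origin on the worktop, 180 mm from the rear end, 152 mm from the latch end; own +y points to the latch end (steel latch on a flat deck, z 70 mm), -y to the rear deck (z 70 mm, where the carton stands at first). Fully open, the lid sticks out 33 mm past the rear end
- compartment (a point): centre of the compartment's floor, 6 mm above the worktop, axes as the box's. The compartment is an open well 152 (x) x 114 mm (y), its rim 70 mm above the worktop; three packs fit side by side at 50 mm pitch along x with their 60 mm side along y; its middle lies 30 mm from the box origin toward -y
- lid (a joint): how far the lid is open, m: 0 shut, 0.120 fully open; it slides along the box's -y as it opens and resists with about 1 N and stays where it is left. Lid plate 148 x 126 mm, from 72 to 78 mm above the worktop
- lid_handle (a point): middle of the top of the lid's black upright rib handle, which is 70 mm long (box x), 12 mm thick (box y), 28 mm tall; this point is 106 mm above the worktop; it moves with the lid
- keeper_seat (a point): where the loop's bar lies when hooked: on the lid, 81 mm above the worktop, 3 mm above the lid plate; axes as the box's; moves with the lid. The keeper is a steel tongue 24 mm wide (x), 5 mm thick, 15 mm tall, just on the +y (latch) side of this point, its tip leaning over it toward -y, sprung by a few mm. Hooked: the bar is down on the lid on the -y side of the keeper
- lever_pivot (a point): hinge axis of the latch lever (along box x), 84 mm above the worktop, 65 mm from the box origin toward +y
- lever (a joint): angle of the latch lever, rad: 0 upright, growing as it swings toward the box's +y and down; 1.64 (its stop) is flat on the deck, over centre. At first it leans back at 0.12 to 0.5; it stays where it is left (stiff hinge, about 1 N at the tip). With the loop hooked it needs 1 to 4 N at the tip near 1.3 and holds itself down past about 1.55
- lever_tip (a point): free end of the lever, 70 mm from its pivot; steel bar 26 mm wide (box x), 5 mm thick with a 10 mm round end
- loop (a joint): angle of the wire loop relative to the lever, rad; lever + loop is its slope: 0 level toward the lid (box -y), 1.57 straight up. At first folded back along the lever on its stop at 1.6, past upright, resting by its weight. It swings freely: pushed forward past upright it falls toward the lid, the bar landing behind the keeper if the lid is shut and the lever below 0.3 (leaning further back it may catch on the keeper)
- loop_bar (a point): middle of the loop's cross bar (6 mm wire, 46 mm long along box x, on two side wires 46 mm apart). The loop's hinge lies on the lever 20 mm from the lever's pivot; the bar is 66 mm from that hinge, so folded back it stands about 14 mm beyond the lever's end
- carton: opened blue and white carton of strips, about 47 (x) x 98 (y) x 138 mm tall with flaps to 157 mm, 0.16 kg, upright; origin at the centre of its underside, z up. Take it across its 47 mm side, its own x, from above, at about 100 mm height. At first it stands on the rear deck of the drug box
- tray: shallow open aluminium tray fixed on the worktop to the right of the box, 160 (x) x 200 (y) x 16 mm, walls 4 mm and floor about 4 mm thick; origin at the centre of its underside. The carton fits in it either way round
- pack_1: small white medicine pack (1), a closed carton 60 (own x) x 42 (y) x 46 mm tall, flat on the worktop near the tray, its 60 mm side roughly along x; origin at the centre of its underside, z up. 40 to 85 g. Take it across its 60 mm: in the compartment there is finger room only along box y. May be absent (2 or 3 are present)
- pack_2: small white medicine pack (2), a closed carton 60 (own x) x 42 (y) x 46 mm tall, flat on the worktop near the tray, its 60 mm side roughly along x; origin at the centre of its underside, z up. 40 to 85 g. Take it across its 60 mm: in the compartment there is finger room only along box y. May be absent (2 or 3 are present)
- pack_3: small white medicine pack (3), a closed carton 60 (own x) x 42 (y) x 46 mm tall, flat on the worktop near the tray, its 60 mm side roughly along x; origin at the centre of its underside, z up. 40 to 85 g. Take it across its 60 mm: in the compartment there is finger room only along box y. May be absent (2 or 3 are present)
- jar: amber jar with a white lid, 68 mm across, 92 mm tall, a bystander to be left alone; origin at the centre of its underside
- cups: stack of nested paper cups, 38 mm across, 100 mm tall, a bystander to be left alone; origin at the centre of its underside
Things that resemble listed ones, but are neither listed nor needed, are in the scene too. Leave any turquoise look-alike of the pack_3 alone.

How it is judged:
On the way, in this order (a step that is already met when the one before it is completed fails the run):
1. the carton stands upright in the tray (x of carton in the frame of tray between -0.078 and 0.078 m and y of carton in the frame of tray between -0.098 and 0.098 m and z of carton in the frame of tray below 0.012 m and angle between carton's own z axis and vertical below 0.12 rad and linear speed of carton below 0.05 m/s and contact force between the fingers and carton below 0.5 N), for 0.2 s.
2. the lid is slid open (value of joint lid above 0.095 m), for 0.2 s.
3. every pack is down in the compartment (x of pack_1 in the frame of compartment between -0.076 and 0.076 m and y of pack_1 in the frame of compartment between -0.057 and 0.057 m and z of each of pack_1, pack_2, pack_3 in the frame of compartment below 0.033 m and x of pack_2 in the frame of compartment between -0.076 and 0.076 m and y of pack_2 in the frame of compartment between -0.057 and 0.057 m and x of pack_3 in the frame of compartment between -0.076 and 0.076 m and y of pack_3 in the frame of compartment between -0.057 and 0.057 m), for 0.2 s.
4. the lid is slid shut (value of joint lid below 0.006 m), for 0.2 s.
5. the loop's bar is down behind the keeper, the lever still raised (y of loop_bar in the frame of keeper_seat between -0.018 and 0.008 m and z of loop_bar in the frame of keeper_seat below 0.006 m and value of joint lever below 1.3 rad), for 0.2 s.
6. the lever is pressed down over centre with the loop hooked (y of loop_bar in the frame of keeper_seat between -0.018 and 0.008 m and z of loop_bar in the frame of keeper_seat below 0.006 m and value of joint lever above 1.56 rad), for 0.2 s.
At the end, for the whole second after the job is handed in: The lever is flat (over 1.56 rad) with the loop's bar down on the lid behind the keeper, the lid is shut within 3 mm, every pack present lies in the compartment, its underside's centre less than 33 mm above the floor, and the carton stands in the tray within 0.12 rad of upright, all at rest (all of step 3 and all of step 6 and value of joint lid below 0.003 m and x of carton in the frame of tray between -0.078 and 0.078 m and y of carton in the frame of tray between -0.098 and 0.098 m and z of carton in the frame of tray below 0.012 m and angle between carton's own z axis and vertical below 0.12 rad and linear speed of each of pack_1, pack_2, pack_3, carton below 0.02 m/s); the robot touches nothing.
It fails at once if the jar is moved more than 4 cm (distance of jar from where it was at the start of the episode above 0.04 m).
It fails at once if the cup stack is moved more than 4 cm (distance of cups from where it was at the start of the episode above 0.04 m).
Of pack_1, pack_2, pack_3 only 2 to 3 are there at a start; the rules pass over those that are not, and their reading is None.
At some moment in a run one of pack_1, pack_2, pack_3 may be knocked a few centimetres aside while the robot is not near it.
It also fails if it takes over 210 s, if anything falls off the work surface, if the arm or the gripper's body presses on something with over 40 N, if the wrist force passes 120 N, or if a joint passes its speed limit or range.

ROBOT

A 7-joint arm with a two-finger parallel gripper is mounted at the origin on a cart in front of the work surface, level with it; the furniture and walls round the work are solid. World frame = base frame: x ahead of the robot, y to its left, z up, the work surface at z = 0. Lengths are in m, angles in rad, forces in N, time in s.
With the tool pointing down it reaches from about 0.35 to 0.9 m from the base axis. Payload 8.1 kg.
Tool frame: the origin (TCP) lies at the very end of the fingers, on their centre line; the grasp point (between the pads) lies 19 mm behind it; z points along the fingers, y is the line along which they close (so a half turn about z gives the same grasp; the last joint's range is limited). The gripper opens to 92 mm and grips with 3 to 60 N. Pads are 19 mm wide; open, the fingers measure 130 mm over their backs; the gripper's body (75 mm by 190 mm) begins 47 mm behind the grasp point.
Start: joints at [1.038, 0.434, 0.025, 1.573, -0.012, 1.134, -0.075], TCP at [0.26, -0.568, 0.227] pointing down, gripper open.
Joint ranges: [-2.62, 2.62], [-0.44, 2.09], [-1.27, 1.32], [0.08, 2.57], [-1.32, 4.46], [0.12, 2], [-2.74, 2.74]. Speed limits (rad/s): [2.22, 2.22, 3.01, 3.01, 3.14, 3.14, 3.14].

INTERFACE

Orientations are given as a rotation vector (axis times angle).
In Python, from cell import readout, cams, job gives the robot as it stands.
- The arm moves only by the tool drive_tool, never from a script. Its argument "commands" is a list of rows, each a list of 3 entries, a list of its own where there are three numbers: the turn, a rotation vector about the tool's x, y, z in rad, then the shift along the tool's x, y, z in cm, then the gripper's target within -1 to 1 (fully open at 1, half-way at 0, shut at -1). A call has 1 to 20 rows; each row is the pose to reach, as a shift and turn from the pose commanded when the call began, along the tool's axes at that moment; what a row does not reach only later rows make up. A row lasts 1/12 s, in which the tool goes at most 41.7 mm and 7.16 degrees, less where a joint would pass 70% of its speed; a pose out of reach is approached as far as the arm can. A call with a gripper value outside its range is refused whole. The fingers move at their own pace and stop on an object; "newtons" is the grip in N (left out, the last holds). Time passes only in rows, so rows that repeat a pose let the fingers close. It gives the time, the measured TCP pose, the force, the opening and the grip force at its end, in the units of the state.
- readout.observe(): the state, without advancing time (a new reading comes with each control period).
- cams.get_image(name): name is "side" or "top"; returns the picture (400x640x3 uint8, blue, green, red); there is no depth.
- cams.camera_info(name): a dict with "camera_matrix" (3x3 intrinsics, pixels), "R" (3x3) and "t" (3): a world point X has camera coordinates R X + t. Camera axes: x right, y down, z forward; pixel columns grow to the right and rows downward; lengths in m; the calibration is good to about 2 mm. A picture is of the moment at which its call begins. camera_info takes no time and is no camera call.
- job.sign_off(): hands the job in; it is judged then, once.
The state is a dict: "clock": time; "joints": joint angles; "dq": joint speeds; "joint_efforts": joint torques, N m; "position": TCP position; "ee_rot": TCP orientation; "force": force on the tool from outside, world axes, zero at the start; "ft_torque": the same for the moment, N m; "width": opening from 0.0 (shut) to 1.0 (fully open); "gripper_force": force on a finger pad.
Only numpy, scipy, OpenCV 4.12 (cv2) and the standard library are available. Lean on these libraries where they do the work, as an engineer would, in place of code of your own. Each camera call takes 0.05 s, during which the arm holds its last target. There are 200 camera calls.

## Working session

There is one attempt and no reset: what is moved stays moved. The work goes in short steps, Python scripts to look and compute and a tool call to move; the robot and the scene stay as the last step left them, time stands still between calls to the robot, and variables do not carry over. Pictures are saved under pics/ and viewed, at most 14 in all, crops included, and the job is handed in when it is done.

Besides the shell and the picture viewer there is one more tool, called as name([rows], argument=value, ...), one row to a line, values as JSON. drive_tool: Moves the arm, as the interface text tells. Its arguments: {"type":"object","properties":{"commands":{"type":"array"},"newtons":{"type":"number"}},"required":["commands"]}

```bash
ls; mkdir -p pics
python3 - <<'E'
from cell import readout,cams,job
import cv2
s=readout.observe();print(s)
for n in("top","side"):
    cv2.imwrite(f"pics/{n}0.png",cams.get_image(n)); print(n,cams.camera_info(n))
E
```

```text
pics
{'clock': 0.0, 'joints': array([ 1.03841903,  0.43523153,  0.02496625,  1.5741204 , -0.01159579,
        1.13399951, -0.07509985]), 'dq': array([-1.24878595e-04, -3.73648919e-04, -1.27342653e-03, -3.90644489e-04,
        9.95134534e-05, -1.82435861e-03,  1.73225924e-04]), 'joint_efforts': array([-5.98371626e-04, -6.67861819e+01,  9.84483585e-01, -3.14452422e+01,
       -6.05796184e-02,  4.30582662e-02,  1.79964782e-04]), 'position': array([ 0.26014715, -0.56770619,  0.22593058]), 'ee_rot': array([-3.06785376e+00, -6.69485665e-01,  7.63890050e-04]), 'force': array([-0.03898769, -0.07225724, -0.13823891]), 'ft_torque': array([-0.02769326, -0.01267224, -0.00822536]), 'gripper_force': 0.0, 'width': 1.000860749607257}
top {'camera_matrix': array([[366.91596794,   0.        , 321.40667734],
       [  0.        , 366.91596794, 199.19220993],
       [  0.        ,   0.        ,   1.        ]]), 'R': array([[ 0.0117939 , -0.99967556, -0.02257612],
       [-0.98689657, -0.00800369, -0.16115554],
       [ 0.16092256,  0.02418095, -0.98667077]]), 't': array([-0.060126  ,  0.5525906 ,  1.15713582])}
side {'camera_matrix': array([[361.26571574,   0.        , 314.59044187],
       [  0.        , 361.26571574, 194.46544427],
       [  0.        ,   0.        ,   1.        ]]), 'R': array([[ 0.96786443,  0.2512182 , -0.01130764],
       [ 0.16367221, -0.66344042, -0.73010836],
       [-0.19091845,  0.70479516, -0.68323782]]), 't': array([-0.48162633, -0.05159053,  1.27849743])}
```

View pics/top0.png

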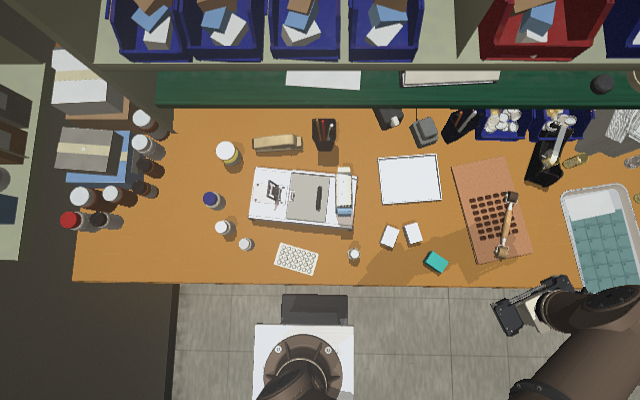

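View pics/side0.png

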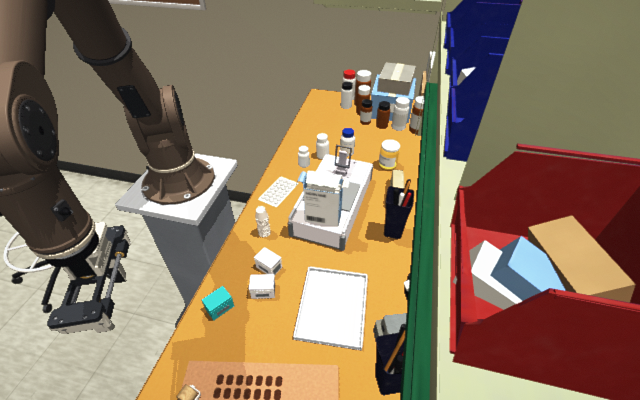

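The top view has the box at (305,195) with its latch to the left (world +y) and the carton at (345,195). The tray is at (409,180), the two white packs at (390,237) and (413,233), and a turquoise decoy at (436,262). The cups are at (354,255) and the jar at (228,152).

Run:
```python
import cv2
a=cv2.imread("pics/top0.png")[150:285,240:450]
cv2.imwrite("pics/c0.png",cv2.resize(a,None,fx=3.8,fy=3.8,interpolation=cv2.INTER_CUBIC))
a=cv2.imread("pics/side0.png")[130:350,230:400]
cv2.imwrite("pics/c1.png",cv2.resize(a,None,fx=2.7,fy=2.7,interpolation=cv2.INTER_CUBIC))
```

```text
(no output)
```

View pics/c0.png

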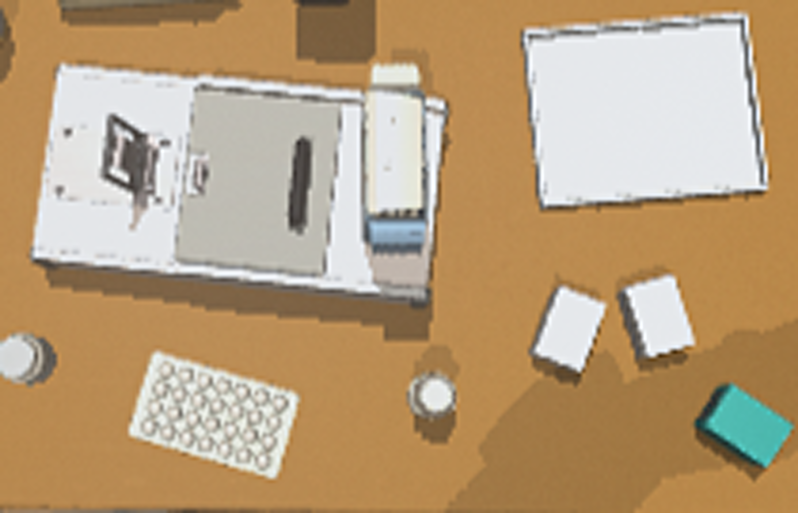

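View pics/c1.png

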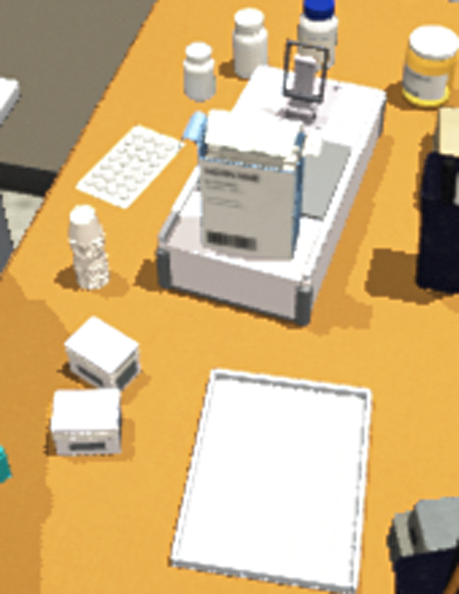

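The crops show the carton with its thin side along world y, the tray's rim clear, two packs yawed differently, and the lever and loop standing up at the latch end. Next I measure.

```bash
cat > h.py <<'E'
import numpy as np, cv2
from scipy.spatial.transform import Rotation as Ro
from cell import readout,cams,job
CI={n:cams.camera_info(n) for n in("top","side")}
def ray(n,u,v):
    c=CI[n]; d=c["R"].T@np.linalg.inv(c["camera_matrix"])@[u,v,1.]; return -c["R"].T@c["t"],d
def onz(n,u,v,z):
    o,d=ray(n,u,v); return o+d*(z-o[2])/d[2]
def proj(n,X):
    c=CI[n]; p=c["camera_matrix"]@(c["R"]@np.asarray(X,float)+c["t"]); return p[:2]/p[2]
def two(a,b):
    o1,d1=ray("top",*a);o2,d2=ray("side",*b)
    A=np.stack([d1,-d2],1);s=np.linalg.lstsq(A,o2-o1,rcond=None)[0]
    p,q=o1+s[0]*d1,o2+s[1]*d2; return (p+q)/2,np.linalg.norm(p-q)
def go(x,y,z,a=None,tilt=None):
    """tool down at x,y,z, closing line at world angle a (deg): prints turn and shift"""
    s=readout.observe();R=Ro.from_rotvec(s["ee_rot"]);p=s["position"]
    if tilt is not None: T=Ro.from_matrix(tilt)
    elif a is None: T=R
    else:
        c=[]
        for k in(0,180):
            r=np.deg2rad(a+k);yv=np.array([np.cos(r),np.sin(r),0]);zv=np.array([0,0,-1.])
            c.append(Ro.from_matrix(np.stack([np.cross(yv,zv),yv,zv],1)))
        T=min(c,key=lambda t:(R.inv()*t).magnitude())
    print("to",(x,y,z),"turn",np.round((R.inv()*T).as_rotvec(),3),"shift cm",np.round(R.inv().apply(np.array([x,y,z])-p)*100,2))
E
python3 - <<'E'
from h import *
def P(l,z):
    for u,v in l: print(np.round(onz("top",240+u/3.8,150+v/3.8,z),4)[:2],end=" ")
    print()
print("box70");P([(60,65),(35,260),(430,297),(446,100)],.07)
print("lid78");P([(197,87),(175,265),(325,275),(340,102)],.078)
print("handle106");P([(303,138),(296,230)],.106)
print("tray16");P([(525,30),(747,15),(768,188),(542,207)],.016)
print("carton138");P([(366,90),(424,92),(424,214),(369,214)],.138)
a=cams.get_image("top");m=((a.min(2)>185)).astype(np.uint8)
m[:, :375]=0;m[:215]=0;m[260:]=0;m[:,430:]=0
for c in cv2.findContours(m,0,2)[0]:
    if cv2.contourArea(c)<40: continue
    r=cv2.minAreaRect(c);b=[onz("top",*q,.046) for q in cv2.boxPoints(r)]
    print("pack",cv2.contourArea(c),np.mean(b,0).round(4),[np.round(q[:2],3) for q in b])
s=readout.observe();R=Ro.from_rotvec(s["ee_rot"]).as_matrix();print(R.round(3))
print("cups",onz("top",354,254,.1),"jar",onz("top",228,150,.092))
E
```

```text
box70
[0.6533 0.1601] [0.4849 0.1743] [ 0.4571 -0.1566] [ 0.6247 -0.1705] 
lid78
[0.6328 0.0409] [0.481  0.0555] [ 0.4738 -0.0693] [ 0.6206 -0.0805] 
handle106
[ 0.5838 -0.0504] [ 0.5075 -0.0457] 
tray16
[ 0.7017 -0.2454] [ 0.7166 -0.4433] [ 0.5601 -0.4555] [ 0.5416 -0.2581] 
carton138
[ 0.617  -0.1014] [ 0.6156 -0.1478] [ 0.5169 -0.1477] [ 0.5166 -0.1043] 
pack 211.5 [ 0.4348 -0.2747  0.046 ] [array([ 0.415, -0.244]), array([ 0.47 , -0.267]), array([ 0.455, -0.305]), array([ 0.4  , -0.282])]
pack 208.5 [ 0.4463 -0.3506  0.046 ] [array([ 0.469, -0.323]), array([ 0.481, -0.362]), array([ 0.424, -0.378]), array([ 0.412, -0.339])]
[[ 0.909  0.417 -0.001]
 [ 0.417 -0.909  0.001]
 [-0.    -0.001 -1.   ]]
cups [ 0.37607934 -0.15706204  0.1       ] jar [0.70396202 0.24801181 0.092     ]
```

Run:
```python
from h import *
for u,v in [(366,90),(424,92),(424,214),(369,214)]: print(onz("top",240+u/3.8,150+v/3.8,.208).round(4))
for u,v in [(202,250),(295,258)]: print("base",onz("side",230+u/2.7,130+v/2.7,.07).round(4))
for z in(.208,):
  for u,v in [(203,165),(301,165)]: print("sidetop",onz("side",230+u/2.7,130+v/2.7,z).round(4))
go(.574,-.1255,.28,91);go(.574,-.1255,.16,91)
```

```text
[ 0.6005 -0.1003  0.208 ]
[ 0.5992 -0.1437  0.208 ]
[ 0.5069 -0.1436  0.208 ]
[ 0.5065 -0.103   0.208 ]
base [ 0.5086 -0.1499  0.07  ]
base [ 0.6059 -0.1374  0.07  ]
sidetop [ 0.5183 -0.1659  0.208 ]
sidetop [ 0.608  -0.1438  0.208 ]
to (0.574, -0.1255, 0.28) turn [-0.001  0.     0.412] shift cm [ 46.95 -27.15  -5.36]
to (0.574, -0.1255, 0.16) turn [-0.001  0.     0.412] shift cm [ 46.95 -27.13   6.64]
```

drive_tool([
  [[0,0,0],[0,0,-5],1],
  [[0,0,0.4],[45.4,-28.2,-6],1],
  [[0,0,0.4],[45.4,-28.2,-6],1],
  [[0,0,0.4],[45.4,-28.2,-6],1],
  [[0,0,0.4],[45.4,-28.2,-6],1],
  [[0,0,0.4],[45.4,-28.2,-6],1],
  [[0,0,0.4],[45.4,-28.2,-6],1],
  [[0,0,0.4],[45.4,-28.2,-6],1],
  [[0,0,0.4],[45.4,-28.2,-6],1],
  [[0,0,0.4],[45.4,-28.2,-6],1],
  [[0,0,0.4],[45.4,-28.2,-6],1],
  [[0,0,0.4],[45.4,-28.2,-6],1],
  [[0,0,0.4],[45.4,-28.2,-6],1],
  [[0,0,0.4],[45.4,-28.2,-6],1],
  [[0,0,0.4],[45.4,-28.2,-6],1],
  [[0,0,0.4],[45.4,-28.2,-6],1],
  [[0,0,0.4],[45.4,-28.2,-6],1],
  [[0,0,0.4],[45.4,-28.2,-6],1],
  [[0,0,0.4],[45.4,-28.2,-6],1],
  [[0,0,0.4],[45.4,-28.2,-6],1],
])

```text
clock: 1.82
position: [0.5551, -0.1241, 0.2868]
ee_rot: [3.141, 0.043, -0.0]
force: [0.3, 0.3, -0.7]
width: 0.998
gripper_force: 0.0
```

drive_tool([
  [[0,0,0],[0,0,4],1],
  [[0,0,0],[0,0,8],1],
  [[0,0,0],[0,0,10],1],
  [[0,0,0],[0,0,12.5],1],
  [[0,0,0],[0,0,12.5],1],
  [[0,0,0],[0,0,12.5],1],
  [[0,0,0],[0,0,12.5],-0.3],
  [[0,0,0],[0,0,12.5],-0.3],
  [[0,0,0],[0,0,12.5],-0.3],
  [[0,0,0],[0,0,12.5],-0.3],
  [[0,0,0],[0,0,12.5],-0.3],
  [[0,0,0],[0,0,12.5],-0.3],
  [[0,0,0],[0,0,12.5],-0.3],
  [[0,0,0],[0,0,12.5],-0.3],
], newtons=12)

```text
clock: 2.98
position: [0.5558, -0.1226, 0.1619]
ee_rot: [-3.141, -0.047, -0.0]
force: [-0.2, 0.8, 1.3]
width: 0.517
gripper_force: 11.9
```

Run:
```python
from h import *
a=cams.get_image("side")[80:300,220:420]
cv2.imwrite("pics/c2.png",cv2.resize(a,None,fx=2.5,fy=2.5))
go(.645,-.375,.17,94)
```

```text
to (0.645, -0.375, 0.17) turn [-0.   -0.   -0.04] shift cm [ 8.16 25.5  -0.81]
```

View pics/c2.png

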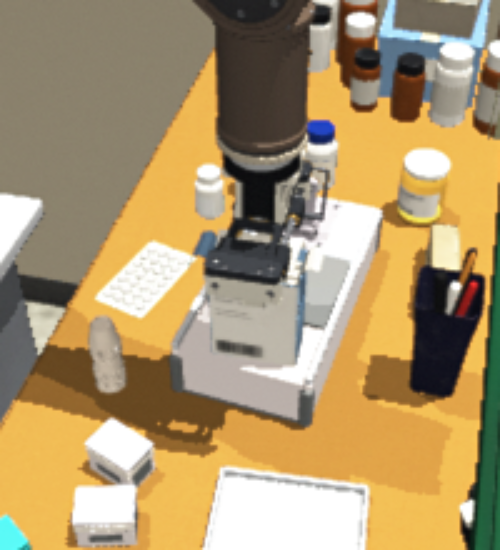

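The carton is held between the fingers (47.5 mm opening), upright on the rear deck. The latch is free of the gripper.

drive_tool([
  [[0,0,0],[0,0,-2],-0.3],
  [[0,0,0],[0,0,-4],-0.3],
  [[0,0,-0.02],[2,5,-4],-0.3],
  [[0,0,-0.04],[3,8,-4],-0.3],
  [[0,0,-0.04],[4.2,11,-4],-0.3],
  [[0,0,-0.04],[5,14,-4],-0.3],
  [[0,0,-0.04],[6,17,-4],-0.3],
  [[0,0,-0.04],[7,20,-4],-0.3],
  [[0,0,-0.04],[8,23,-4],-0.3],
  [[0,0,-0.04],[8.1,25.5,-4],-0.3],
  [[0,0,-0.04],[8.1,25.5,-4],-0.3],
  [[0,0,-0.04],[8.1,25.5,-1],-0.3],
  [[0,0,-0.04],[8.1,25.5,2],-0.3],
  [[0,0,-0.04],[8.1,25.5,4],-0.3],
  [[0,0,-0.04],[8.1,25.5,5],-0.3],
  [[0,0,-0.04],[8.1,25.5,6],-0.3],
  [[0,0,-0.04],[8.1,25.5,6.5],-0.3],
  [[0,0,-0.04],[8.1,25.5,6.5],-0.3],
  [[0,0,-0.04],[8.1,25.5,6.5],-0.3],
])

```text
clock: 4.62
position: [0.6448, -0.3755, 0.0978]
ee_rot: [3.139, 0.109, 0.002]
force: [0.7, -0.1, -0.9]
width: 0.51
gripper_force: 12.0
```

drive_tool([
  [[0,0,0],[0,0,0.2],-0.3],
  [[0,0,0],[0,0,0.2],0.2],
  [[0,0,0],[0,0,0.2],0.4],
  [[0,0,0],[0,0,0.2],0.6],
  [[0,0,0],[0,0,0.2],0.8],
  [[0,0,0],[0,0,0.2],0.8],
  [[0,0,0],[0,0,-2],0.8],
  [[0,0,0],[0,0,-6],0.8],
  [[0,0,0],[0,0,-10],0.8],
  [[0,0,0],[0,0,-14],0.8],
  [[0,0,0],[0,0,-18],0.8],
  [[0,0,0],[0,0,-18],0.8],
  [[0,0,0],[0,0,-18],0.8],
])

```text
clock: 5.7
position: [0.6455, -0.3758, 0.2805]
ee_rot: [3.137, 0.109, 0.009]
force: [-0.6, 0.0, -1.2]
width: 0.903
gripper_force: 0.0
```

Run:
```python
from h import *
a=cams.get_image("side")[80:380,220:420]
cv2.imwrite("pics/c3.png",cv2.resize(a,None,fx=2,fy=2))
o=np.array([.5562,.0158]);X=np.array([.9963,-.0854]);Y=np.array([.0854,.9963])
print("handle",o-.0645*Y)
h=o-.0645*Y
go(*h,.20,85.1);go(*h,.086,85.1)
```

```text
handle [ 0.5506917  -0.04846135]
to (np.float64(0.5506917), np.float64(-0.04846134999999999), 0.2) turn [ 0.001 -0.002  0.155] shift cm [ -7.09 -33.26   7.72]
to (np.float64(0.5506917), np.float64(-0.04846134999999999), 0.086) turn [ 0.001 -0.002  0.155] shift cm [ -7.11 -33.28  19.12]
```

View pics/c3.png

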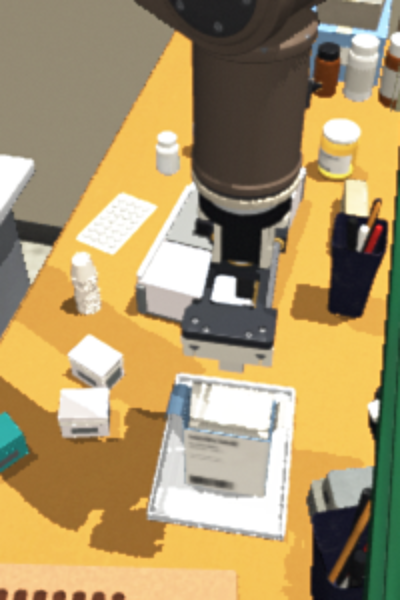

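The carton stands upright in the tray, clear of its walls. I go to the handle next.

drive_tool([
  [[0,0,0.08],[-3.5,-16,0],0.3],
  [[0,0,0.15],[-7.1,-33.3,0],0.3],
  [[0,0,0.155],[-7.1,-33.3,0],0.3],
  [[0,0,0.155],[-7.1,-33.3,0],0.3],
  [[0,0,0.155],[-7.1,-33.3,0],0.3],
  [[0,0,0.155],[-7.1,-33.3,0],0.3],
  [[0,0,0.155],[-7.1,-33.3,0],0.3],
  [[0,0,0.155],[-7.1,-33.3,0],0.3],
  [[0,0,0.155],[-7.1,-33.3,0],0.3],
  [[0,0,0.155],[-7.1,-33.3,0],0.3],
  [[0,0,0.155],[-7.1,-33.3,4],0.3],
  [[0,0,0.155],[-7.1,-33.3,8],0.3],
  [[0,0,0.155],[-7.1,-33.3,12],0.3],
  [[0,0,0.155],[-7.1,-33.3,15],0.3],
  [[0,0,0.155],[-7.1,-33.3,17],0.3],
  [[0,0,0.155],[-7.1,-33.3,18.5],0.3],
  [[0,0,0.155],[-7.1,-33.3,19.2],0.3],
  [[0,0,0.155],[-7.1,-33.3,19.2],0.3],
])

```text
clock: 7.25
position: [0.5485, -0.049, 0.0823]
ee_rot: [3.138, -0.136, -0.007]
force: [0.2, -0.3, 0.2]
width: 0.651
gripper_force: 0.0
```

drive_tool([
  [[0,0,0],[0,0,0],-0.2],
  [[0,0,0],[0,0,0],-0.6],
  [[0,0,0],[0,0,0],-0.9],
  [[0,0,0],[0,0,0],-0.9],
  [[0,0,0],[0,0,0],-0.9],
  [[0,0,0],[0,0,0],-0.9],
  [[0,0,0],[0,0,0],-0.9],
  [[0,0,0],[0,0,0],-0.9],
], newtons=10)

```text
clock: 7.92
position: [0.5503, -0.0476, 0.0849]
ee_rot: [-3.138, 0.134, -0.001]
force: [-0.4, 1.2, 2.0]
width: 0.13
gripper_force: 10.0
```

Run:
```python
from h import *
print(readout.observe()["joints"].round(2))
Y=np.array([.0854,.9963]);p=readout.observe()["position"]
go(*(p[:2]-.119*Y),p[2])
```

```text
[ 0.09  0.48 -0.14  1.9   0.1   0.76 -1.76]
to (np.float64(0.5401710777037092), np.float64(-0.16615181096350307), np.float64(0.084945085917287)) turn [0. 0. 0.] shift cm [-0.  11.9 -0. ]
```

drive_tool([
  [[0,0,0],[0,1,0],-0.9],
  [[0,0,0],[0,2.5,0],-0.9],
  [[0,0,0],[0,4,0],-0.9],
  [[0,0,0],[0,5.5,0],-0.9],
  [[0,0,0],[0,7,0],-0.9],
  [[0,0,0],[0,8.5,0],-0.9],
  [[0,0,0],[0,10,0],-0.9],
  [[0,0,0],[0,11,0],-0.9],
  [[0,0,0],[0,11.8,0],-0.9],
  [[0,0,0],[0,11.8,0],-0.9],
  [[0,0,0],[0,11.8,0],-0.9],
  [[0,0,0],[0,11.8,0],-0.9],
  [[0,0,0],[0,11.8,0],0.2],
  [[0,0,0],[0,11.8,0],0.2],
  [[0,0,0],[0,11.8,0],0.2],
  [[0,0,0],[0,11.8,-4],0.5],
  [[0,0,0],[0,11.8,-8],1],
  [[0,0,0],[0,11.8,-12],1],
  [[0,0,0],[0,11.8,-16],1],
  [[0,0,0],[0,11.8,-16],1],
])

```text
clock: 9.58
position: [0.5438, -0.167, 0.253]
ee_rot: [3.136, -0.135, 0.019]
force: [1.2, 0.4, 0.4]
width: 0.661
gripper_force: 0.0
```

Run:
```python
from h import *
a=cams.get_image("top")
cv2.imwrite("pics/c4.png",cv2.resize(a[140:290,230:450],None,fx=3.6,fy=3.6,interpolation=cv2.INTER_CUBIC))
m=((a.min(2)>140)).astype(np.uint8)
m[:, :375]=0;m[:218]=0;m[260:]=0;m[:,430:]=0
for c in cv2.findContours(m,0,2)[0]:
    if cv2.contourArea(c)<40: continue
    r=cv2.minAreaRect(c);b=[onz("top",*q,.046) for q in cv2.boxPoints(r)]
    print("pack",cv2.contourArea(c),np.mean(b,0).round(4),[np.round(q[:2],3) for q in b])
go(.4463,-.3506,.12,15.7); go(.4463,-.3506,.018,15.7)
go(.4348,-.2747,.12,-22.7)
```

```text
pack 233.5 [ 0.4475 -0.3499  0.046 ] [array([ 0.471, -0.321]), array([ 0.484, -0.362]), array([ 0.424, -0.379]), array([ 0.411, -0.338])]
to (0.4463, -0.3506, 0.12) turn [-0.004 -0.009  1.211] shift cm [-8.12 19.12 12.9 ]
to (0.4463, -0.3506, 0.018) turn [-0.004 -0.009  1.211] shift cm [-8.21 19.1  23.1 ]
to (0.4348, -0.2747, 0.12) turn [ 0.007 -0.006 -1.261] shift cm [-9.92 11.66 12.88]
```

View pics/c4.png

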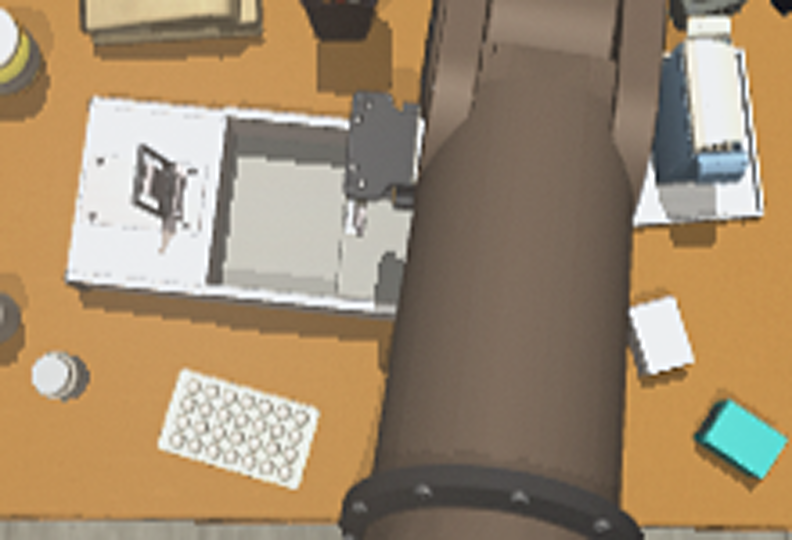

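The lid is fully open and the compartment is empty. Pack B is at crop (662,337), unmoved, and pack A is under the arm. I go above pack A.

drive_tool([
  [[0,0,-0.6],[-5,6,4],1],
  [[0,0,-1.26],[-9.9,11.7,8],1],
  [[0,0,-1.26],[-9.9,11.7,11.5],1],
  [[0,0,-1.26],[-9.9,11.7,11.5],1],
  [[0,0,-1.26],[-9.9,11.7,11.5],1],
  [[0,0,-1.26],[-9.9,11.7,11.5],1],
  [[0,0,-1.26],[-9.9,11.7,11.5],1],
  [[0,0,-1.26],[-9.9,11.7,11.5],1],
  [[0,0,-1.26],[-9.9,11.7,11.5],1],
  [[0,0,-1.26],[-9.9,11.7,11.5],1],
  [[0,0,-1.26],[-9.9,11.7,11.5],1],
  [[0,0,-1.26],[-9.9,11.7,11.5],1],
  [[0,0,-1.26],[-9.9,11.7,11.5],1],
])

```text
clock: 10.72
position: [0.4311, -0.2738, 0.1292]
ee_rot: [-2.618, -1.735, 0.001]
force: [-0.5, -0.6, 0.8]
width: 0.995
gripper_force: 0.0
```

Run:
```python
from h import *
a=cams.get_image("side")
cv2.imwrite("pics/c5.png",cv2.resize(a[180:340,200:400],None,fx=3,fy=3,interpolation=cv2.INTER_CUBIC))
print(readout.observe()["joints"].round(2))
# predicted top corners of pack A in crop
for q in [(.415,-.244),(.47,-.267),(.455,-.305),(.40,-.282)]: print(((proj("side",[*q,.046])-[200,180])*3).round())
go(.4348,-.2747,.018,-22.7)
```

```text
[ 0.74  0.39 -0.37  1.94  0.18  0.84 -0.12]
[189. 201.]
[238. 232.]
[208. 263.]
[159. 230.]
to (0.4348, -0.2747, 0.018) turn [-0.001  0.    -0.004] shift cm [ 0.05  0.38 11.14]
```

View pics/c5.png

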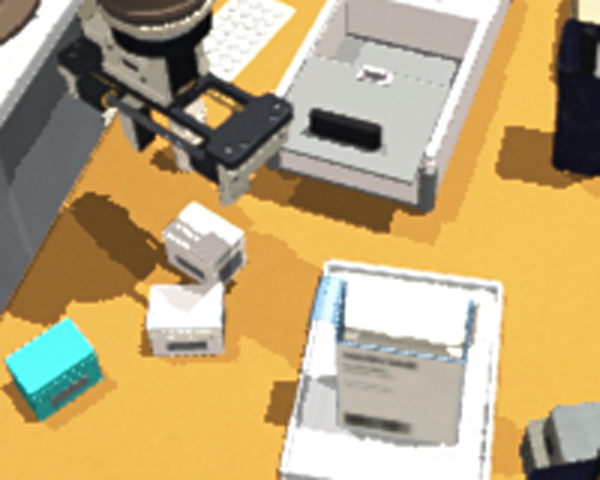

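Pack A lies within about 4 mm of the prediction, at crop (200,232). Descend and grip.

drive_tool([
  [[0,0,0],[0,0.4,4],1],
  [[0,0,0],[0,0.4,8],1],
  [[0,0,0],[0,0.4,10],1],
  [[0,0,0],[0,0.4,11.1],1],
  [[0,0,0],[0,0.4,11.1],1],
  [[0,0,0],[0,0.4,11.1],0.4],
  [[0,0,0],[0,0.4,11.1],0.1],
  [[0,0,0],[0,0.4,11.1],0],
  [[0,0,0],[0,0.4,11.1],0],
  [[0,0,0],[0,0.4,11.1],0],
  [[0,0,0],[0,0.4,11.1],0],
  [[0,0,0],[0,0.4,9],0],
  [[0,0,0],[0,0.4,5],0],
  [[0,0,0],[0,0.4,1],0],
  [[0,0,0],[0,0.4,-3],0],
  [[0,0,0],[0,0.4,-3],0],
], newtons=10)

```text
clock: 12.1
position: [0.4389, -0.2766, 0.1671]
ee_rot: [2.607, 1.735, 0.008]
force: [0.9, 0.3, 0.1]
width: 0.653
gripper_force: 10.0
```

Run:
```python
from h import *
o=np.array([.5562,.0158]);X=np.array([.9963,-.0854]);Y=np.array([.0854,.9963])
for sx in(-.048,.048):
    t=o-.034*Y+sx*X; go(*t,.15,85.1); go(*t,.029,85.1)
```

```text
to (np.float64(0.505474), np.float64(-0.013974999999999998), 0.15) turn [ 0.01  -0.006  1.26 ] shift cm [26.8  -4.02  1.63]
to (np.float64(0.505474), np.float64(-0.013974999999999998), 0.029) turn [ 0.01  -0.006  1.26 ] shift cm [26.82 -4.15 13.73]
to (np.float64(0.6011188000000001), np.float64(-0.0221734), 0.15) turn [ 0.01  -0.006  1.26 ] shift cm [29.74  5.12  1.73]
to (np.float64(0.6011188000000001), np.float64(-0.0221734), 0.029) turn [ 0.01  -0.006  1.26 ] shift cm [29.75  4.99 13.83]
```

drive_tool([
  [[0,0,0.6],[14,2,-1],0],
  [[0,0,1.26],[29.7,5.1,-1],0],
  [[0,0,1.26],[29.7,5.1,-1],0],
  [[0,0,1.26],[29.7,5.1,-1],0],
  [[0,0,1.26],[29.7,5.1,-1],0],
  [[0,0,1.26],[29.7,5.1,-1],0],
  [[0,0,1.26],[29.7,5.1,-1],0],
  [[0,0,1.26],[29.7,5.1,-1],0],
  [[0,0,1.26],[29.7,5.1,-1],0],
  [[0,0,1.26],[29.7,5.1,-1],0],
  [[0,0,1.26],[29.7,5.1,-1],0],
  [[0,0,1.26],[29.7,5.1,-1],0],
  [[0,0,1.26],[29.7,5.1,-1],0],
])

```text
clock: 13.18
position: [0.5967, -0.0208, 0.1697]
ee_rot: [3.139, -0.131, -0.0]
force: [0.2, -0.6, -0.2]
width: 0.657
gripper_force: 10.0
```

Run:
```python
from h import *
o=np.array([.5562,.0158]);X=np.array([.9963,-.0854]);Y=np.array([.0854,.9963])
for u,v in[(227,116),(208,283)]:
    d=onz("top",230+u/3.6,140+v/3.6,.07)[:2]-o; print("latch wall",d@X,d@Y)
for u,v in[(97,98),(68,283)]:
    d=onz("top",230+u/3.6,140+v/3.6,.07)[:2]-o; print("latch end",d@X,d@Y)
print(readout.observe()["joints"].round(2),readout.observe()["position"])
t=o-.034*Y+.048*X; go(*t,.15,85.1); go(*t,.029,85.1)
a=cams.get_image("side")
cv2.imwrite("pics/c6.png",cv2.resize(a[100:270,240:420],None,fx=3.3,fy=3.3,interpolation=cv2.INTER_CUBIC))
```

```text
latch wall 0.07854729169434892 0.028894902726450834
latch wall -0.07347031028257683 0.02906382327393596
latch end 0.08434423755616145 0.14826526720721125
latch end -0.08524217894111856 0.15282265081896976
[ 0.05  0.45 -0.15  1.7   0.08  0.99 -1.78] [ 0.59666671 -0.02077013  0.16967332]
to (np.float64(0.6011188000000001), np.float64(-0.0221734), 0.15) turn [0.    0.    0.002] shift cm [0.46 0.1  1.97]
to (np.float64(0.6011188000000001), np.float64(-0.0221734), 0.029) turn [0.    0.    0.002] shift cm [ 0.46  0.1  14.07]
```

View pics/c6.png

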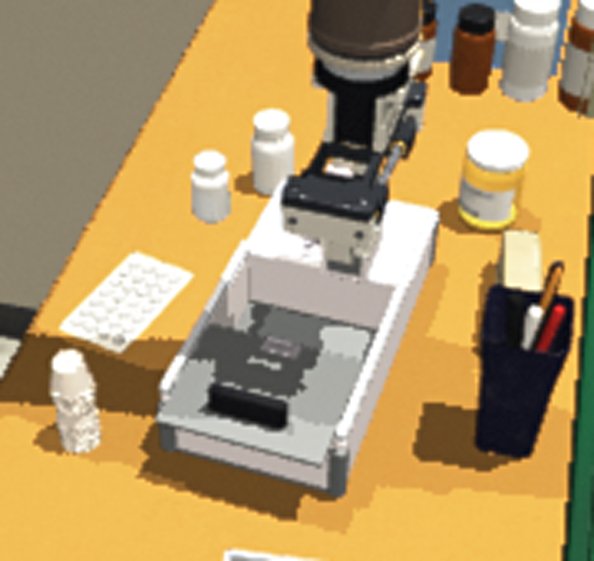

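The pack is held over the open compartment, and the measured walls agree with the model to about 2 mm. Lower it.

drive_tool([
  [[0,0,0],[0.4,0,3],0],
  [[0,0,0],[0.4,0,6],0],
  [[0,0,0],[0.4,0,8],0],
  [[0,0,0],[0.4,0,10],0],
  [[0,0,0],[0.4,0,11.5],0],
  [[0,0,0],[0.4,0,13],0],
  [[0,0,0],[0.4,0,13.8],0],
  [[0,0,0],[0.4,0,13.8],0],
  [[0,0,0],[0.4,0,13.8],0],
])

```text
clock: 13.98
position: [0.6008, -0.0213, 0.0318]
ee_rot: [-3.139, 0.133, 0.001]
force: [0.1, -0.5, -1.0]
width: 0.654
gripper_force: 10.0
```

drive_tool([
  [[0,0,0],[0,0,0.3],0.1],
  [[0,0,0],[0,0,0.5],0.3],
  [[0,0,0],[0,0,0.4],0.45],
  [[0,0,0],[0,0,0.4],0.5],
  [[0,0,0],[0,0,0.4],0.5],
  [[0,0,0],[0,0,-3],0.5],
  [[0,0,0],[0,0,-7],0.5],
  [[0,0,0],[0,0,-11],1],
  [[0,0,0],[0,0,-15],1],
  [[0,0,0],[0,0,-17],1],
  [[0,0,0],[0,0,-17],1],
])

```text
clock: 14.9
position: [0.6039, -0.0211, 0.2082]
ee_rot: [-3.138, 0.134, -0.016]
force: [1.3, 0.2, -0.5]
width: 0.976
gripper_force: 0.0
```

Run:
```python
from h import *
a=cams.get_image("top")
m=((a.min(2)>140)).astype(np.uint8)
m[:, :375]=0;m[:218]=0;m[260:]=0;m[:,430:]=0
for c in cv2.findContours(m,0,2)[0]:
    if cv2.contourArea(c)<40: continue
    r=cv2.minAreaRect(c);b=[onz("top",*q,.046) for q in cv2.boxPoints(r)]
    print("pack",cv2.contourArea(c),np.mean(b,0).round(4),[np.round(q[:2],3) for q in b])
go(.4475,-.35,.13,15.7)
```

```text
pack 234.5 [ 0.4474 -0.3498  0.046 ] [array([ 0.471, -0.32 ]), array([ 0.484, -0.362]), array([ 0.424, -0.379]), array([ 0.411, -0.338])]
to (0.4475, -0.35, 0.13) turn [-0.004 -0.005  1.211] shift cm [-12.69  34.08   7.43]
```

drive_tool([
  [[0,0,-0.5],[-4,10,0],1],
  [[0,0,-1],[-8,20,0],1],
  [[0,0,-1.5],[-12.7,34.1,0],1],
  [[0,0,-1.93],[-12.7,34.1,0],1],
  [[0,0,-1.93],[-12.7,34.1,0],1],
  [[0,0,-1.93],[-12.7,34.1,0],1],
  [[0,0,-1.93],[-12.7,34.1,0],1],
  [[0,0,-1.93],[-12.7,34.1,0],1],
  [[0,0,-1.93],[-12.7,34.1,0],1],
  [[0,0,-1.93],[-12.7,34.1,0],1],
  [[0,0,-1.93],[-12.7,34.1,0],1],
  [[0,0,-1.93],[-12.7,34.1,0],1],
  [[0,0,-1.93],[-12.7,34.1,3],1],
  [[0,0,-1.93],[-12.7,34.1,7.4],1],
  [[0,0,-1.93],[-12.7,34.1,7.4],1],
  [[0,0,-1.93],[-12.7,34.1,7.4],1],
  [[0,0,-1.93],[-12.7,34.1,7.4],1],
  [[0,0,-1.93],[-12.7,34.1,7.4],1],
  [[0,0,-1.93],[-12.7,34.1,7.4],1],
])

```text
clock: 16.53
position: [0.4451, -0.3501, 0.1276]
ee_rot: [-1.902, -2.5, -0.0]
force: [-0.5, -0.6, -0.1]
width: 1.001
gripper_force: 0.0
```

Run:
```python
from h import *
print(readout.observe()["joints"].round(2))
go(.4475,-.35,.018,15.7)
a=cams.get_image("side");m=((a.min(2)>190)).astype(np.uint8)
P=[proj("side",[*q,.046]) for q in[(.471,-.32),(.484,-.362),(.424,-.379),(.411,-.338)]]
print(np.round(P,1))
m[:, :230]=0;m[:,285:]=0;m[:260]=0;m[310:]=0
for c in cv2.findContours(m,0,2)[0]:
    if cv2.contourArea(c)>30: print(cv2.contourArea(c),cv2.boxPoints(cv2.minAreaRect(c)).round(1).tolist())
```

```text
[ 0.9   0.49 -0.46  1.81  0.26  0.91  0.6 ]
to (0.4475, -0.35, 0.018) turn [-0.    -0.    -0.004] shift cm [-0.05  0.23 10.96]
[[273.2 273.7]
 [272.6 288.5]
 [247.5 289.2]
 [248.9 274.6]]
128.0 [[248.39999389648438, 275.20001220703125], [271.3999938964844, 274.20001220703125], [272.0, 288.0], [249.0, 289.0]]
```

Pack B is still where it was. Grip and lift.

drive_tool([
  [[0,0,0],[0,0.2,4],1],
  [[0,0,0],[0,0.2,8],1],
  [[0,0,0],[0,0.2,10],1],
  [[0,0,0],[0,0.2,11],1],
  [[0,0,0],[0,0.2,11],1],
  [[0,0,0],[0,0.2,11],0.4],
  [[0,0,0],[0,0.2,11],0.1],
  [[0,0,0],[0,0.2,11],0],
  [[0,0,0],[0,0.2,11],0],
  [[0,0,0],[0,0.2,11],0],
  [[0,0,0],[0,0.2,11],0],
  [[0,0,0],[0,0.2,9],0],
  [[0,0,0],[0,0.2,5],0],
  [[0,0,0],[0,0.2,1],0],
  [[0,0,0],[0,0.2,-3],0],
  [[0,0,0],[0,0.2,-5],0],
  [[0,0,0],[0,0.2,-5],0],
])

```text
clock: 18.0
position: [0.4497, -0.3508, 0.1832]
ee_rot: [1.892, 2.497, 0.0]
force: [0.8, -1.6, -1.4]
width: 0.653
gripper_force: 10.0
```

Run:
```python
from h import *
o=np.array([.5562,.0158]);X=np.array([.9963,-.0854]);Y=np.array([.0854,.9963])
t=o-.032*Y-.044*X; go(*t,.18,85.1); print(readout.observe()["width"])
```

```text
to (np.float64(0.50963), np.float64(-0.012323999999999995), 0.18) turn [ 1.000e-03  9.000e-03 -1.212e+00] shift cm [30.97 14.92  0.19]
0.6526437782082507
```

drive_tool([
  [[0,0,-0.6],[10,5,0],0],
  [[0,0,-1.21],[20,9.5,0],0],
  [[0,0,-1.21],[31,14.9,0],0],
  [[0,0,-1.21],[31,14.9,0],0],
  [[0,0,-1.21],[31,14.9,0],0],
  [[0,0,-1.21],[31,14.9,0],0],
  [[0,0,-1.21],[31,14.9,0],0],
  [[0,0,-1.21],[31,14.9,0],0],
  [[0,0,-1.21],[31,14.9,0],0],
  [[0,0,-1.21],[31,14.9,0],0],
  [[0,0,-1.21],[31,14.9,0],0],
  [[0,0,-1.21],[31,14.9,0],0],
  [[0,0,-1.21],[31,14.9,0],0],
  [[0,0,-1.21],[31,14.9,0],0],
])

```text
clock: 19.17
position: [0.5065, -0.0118, 0.1774]
ee_rot: [-0.142, -3.138, 0.001]
force: [0.4, 0.1, -1.0]
width: 0.657
gripper_force: 10.0
```

Run:
```python
from h import *
o=np.array([.5562,.0158]);X=np.array([.9963,-.0854]);Y=np.array([.0854,.9963])
t=o-.032*Y-.044*X; go(*t,.0315,85.1); print(readout.observe()["joints"].round(2))
```

```text
to (np.float64(0.50963), np.float64(-0.012323999999999995), 0.0315) turn [-0.    -0.    -0.005] shift cm [-0.32 -0.02 14.59]
[ 0.56  0.43 -0.85  1.87  0.38  1.01  1.03]
```

drive_tool([
  [[0,0,0],[-0.2,0,3],0],
  [[0,0,0],[-0.2,0,6],0],
  [[0,0,0],[-0.2,0,8],0],
  [[0,0,0],[-0.2,0,10],0],
  [[0,0,0],[-0.2,0,12],0],
  [[0,0,0],[-0.2,0,13.5],0],
  [[0,0,0],[-0.2,0,14.7],0],
  [[0,0,0],[-0.2,0,14.9],0],
  [[0,0,0],[-0.2,0,14.9],0],
  [[0,0,0],[-0.2,0,14.9],0.3],
  [[0,0,0],[-0.2,0,14.9],0.45],
  [[0,0,0],[-0.2,0,14.9],0.5],
  [[0,0,0],[-0.2,0,14.9],0.5],
  [[0,0,0],[-0.2,0,11],0.5],
  [[0,0,0],[-0.2,0,7],0.5],
  [[0,0,0],[-0.2,0,3],0.5],
  [[0,0,0],[-0.2,0,-1],0.3],
  [[0,0,0],[-0.2,0,-4],0.3],
  [[0,0,0],[-0.2,0,-4],0.3],
])

```text
clock: 20.75
position: [0.512, -0.0098, 0.2248]
ee_rot: [0.136, 3.128, -0.0]
force: [1.0, 0.1, -0.3]
width: 0.656
gripper_force: 0.0
```

Run:
```python
from h import *
o=np.array([.5562,.0158]);X=np.array([.9963,-.0854]);Y=np.array([.0854,.9963])
t=o-(.0645+.118)*Y; go(*t,.2,85.1); go(*t,.085,85.1)
```

```text
to (np.float64(0.5406145), np.float64(-0.16602474999999997), 0.2) turn [ 0.     0.011 -0.001] shift cm [ -4.18 -15.32   2.51]
to (np.float64(0.5406145), np.float64(-0.16602474999999997), 0.085) turn [ 0.     0.011 -0.001] shift cm [ -4.06 -15.33  14.01]
```

drive_tool([
  [[0,0,0],[-2,-7.5,0],0.3],
  [[0,0,0],[-4.1,-15.3,2.5],0.3],
  [[0,0,0],[-4.1,-15.3,2.5],0.3],
  [[0,0,0],[-4.1,-15.3,2.5],0.3],
  [[0,0,0],[-4.1,-15.3,2.5],0.3],
  [[0,0,0],[-4.1,-15.3,2.5],0.3],
  [[0,0,0],[-4.1,-15.3,2.5],0.3],
])

```text
clock: 21.33
position: [0.5363, -0.1662, 0.1931]
ee_rot: [0.136, 3.138, 0.001]
force: [-0.2, 0.5, -0.5]
width: 0.649
gripper_force: 0.0
```

Run:
```python
from h import *
a=cams.get_image("top")[150:290,240:450];b=cams.get_image("side")[100:270,240:420]
a=cv2.resize(a,None,fx=2.6,fy=2.6,interpolation=cv2.INTER_CUBIC);b=cv2.resize(b,None,fx=1.4*1.0,fy=2.6/2.6*1.4)
b=cv2.resize(b,(int(b.shape[1]),a.shape[0]*b.shape[0]//b.shape[0])) if 0 else cv2.resize(cams.get_image("side")[100:270,300-60:420],(250,a.shape[0]))
cv2.imwrite("pics/c7.png",np.hstack([a,b]))
```

```text
(no output)
```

View pics/c7.png

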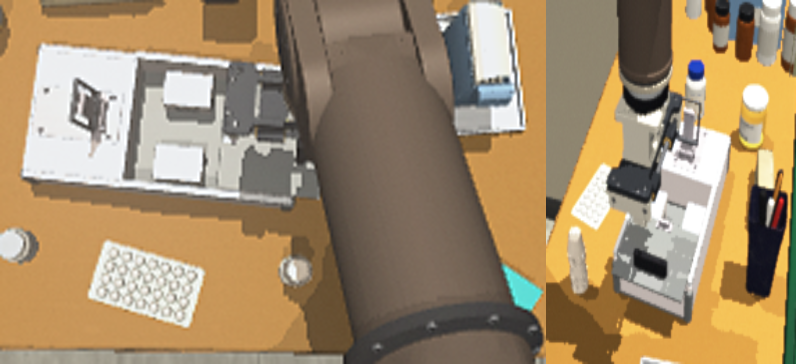

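Both packs lie side by side in the compartment. Now I grip the handle and shut the lid.

drive_tool([
  [[0,0,0],[-0.4,0,4],0.1],
  [[0,0,0],[-0.4,0,7],-0.1],
  [[0,0,0],[-0.4,0,9],-0.1],
  [[0,0,0],[-0.4,0,10.4],-0.1],
  [[0,0,0],[-0.4,0,10.4],-0.1],
  [[0,0,0],[-0.4,0,10.4],-0.5],
  [[0,0,0],[-0.4,0,10.4],-0.9],
  [[0,0,0],[-0.4,0,10.4],-0.9],
  [[0,0,0],[-0.4,0,10.4],-0.9],
  [[0,0,0],[-0.4,0,10.4],-0.9],
  [[0,0,0],[-0.4,0,10.4],-0.9],
  [[0,0,0],[-0.4,0,10.4],-0.9],
])

```text
clock: 22.48
position: [0.5414, -0.1636, 0.0899]
ee_rot: [0.132, 3.136, 0.006]
force: [0.7, 10.2, 2.6]
width: 0.128
gripper_force: 10.0
```

drive_tool([
  [[0,0,0],[0,1,0],-0.9],
  [[0,0,0],[0,2.5,0],-0.9],
  [[0,0,0],[0,4,0],-0.9],
  [[0,0,0],[0,5.5,0],-0.9],
  [[0,0,0],[0,7,0],-0.9],
  [[0,0,0],[0,8.5,0],-0.9],
  [[0,0,0],[0,10,0],-0.9],
  [[0,0,0],[0,11,0],-0.9],
  [[0,0,0],[0,11.8,0],-0.9],
  [[0,0,0],[0,12.1,0],-0.9],
  [[0,0,0],[0,12.1,0],-0.9],
  [[0,0,0],[0,12.1,0],-0.9],
  [[0,0,0],[0,12.1,0],-0.9],
])

```text
clock: 23.57
position: [0.5527, -0.0463, 0.0899]
ee_rot: [0.136, 3.135, 0.001]
force: [4.6, 0.2, 3.7]
width: 0.131
gripper_force: 10.0
```

drive_tool([
  [[0,0,0],[0,0.3,0],-0.9],
  [[0,0,0],[0,0.4,0],-0.9],
  [[0,0,0],[0,0.4,0],-0.9],
])

```text
clock: 23.82
position: [0.5529, -0.0439, 0.0899]
ee_rot: [0.138, 3.135, -0.002]
force: [6.0, -4.2, 5.9]
width: 0.126
gripper_force: 10.0
```

drive_tool([
  [[0,0,0],[0,0,0],0],
  [[0,0,0],[0,0,0],0],
  [[0,0,0],[0,0,0],0],
  [[0,0,0],[0,0,-4],0],
  [[0,0,0],[0,-2,-8],0],
  [[0,0,0],[0,-6,-12],0],
  [[0,0,0],[0,-12,-15],0],
  [[0,0,0],[0,-17,-15],0],
  [[0,0,0],[0,-17,-15],-1],
  [[0,0,0],[0,-17,-15],-1],
  [[0,0,0],[0,-17,-15],-1],
  [[0,0,0],[0,-17,-15],-1],
])

```text
clock: 24.82
position: [0.5358, -0.2122, 0.2383]
ee_rot: [-0.138, -3.138, -0.001]
force: [-1.0, 1.3, 0.2]
width: 0.26
gripper_force: 0.0
```

Run:
```python
from h import *
o=np.array([.5562,.0158]);X=np.array([.9963,-.0854]);Y=np.array([.0854,.9963])
a=cams.get_image("top");b=cams.get_image("side")
p=[cv2.resize(a[160:220,250:330],(560,420),interpolation=cv2.INTER_CUBIC)[:, :400],cv2.resize(b[130:190,320:377],(399,420),interpolation=cv2.INTER_CUBIC)]
cv2.imwrite("pics/c8.png",np.hstack(p))
q,e=two((268.9,189.2),(344,146));d=q[:2]-o;print(d@X,d@Y,q[2],e)
for th in(.12,.2,.3,.4,.5):
    h=np.array([.065+.02*np.sin(th),.084+.02*np.cos(th)]);s=1.6+th
    B=h+.066*np.array([-np.cos(s),np.sin(s)]);T=np.array([.065+.07*np.sin(th),.084+.07*np.cos(th)])
    f=lambda v,x=0:[*(o+v[0]*Y+x*X),v[1]]
    print(th,"bar",B.round(3),((proj("top",f(B))-[250,160])*7).round(),((proj("side",f(B))-[320,130])*7+[400,0]).round(),"tip",((proj("top",f(T))-[250,160])*7).round(),((proj("side",f(T))-[320,130])*7+[400,0]).round())
```

```text
0.001333659415839623 0.08326544881475319 0.17138679842173127 0.007610050446146157
0.12 bar [0.077 0.169] [144. 201.] [553. 125.] tip [159. 209.] [549. 159.]
0.2 bar [0.084 0.168] [129. 200.] [557. 119.] tip [146. 208.] [552. 153.]
0.3 bar [0.092 0.166] [110. 200.] [562. 113.] tip [131. 207.] [556. 148.]
0.4 bar [0.1   0.162] [ 93. 199.] [566. 109.] tip [117. 207.] [560. 144.]
0.5 bar [0.108 0.159] [ 77. 199.] [571. 107.] tip [104. 207.] [564. 142.]
```

View pics/c8.png

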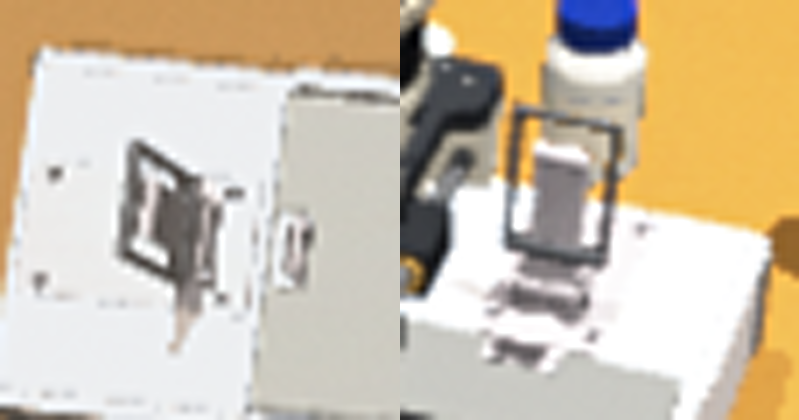

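The bar, at crop (128,201), matches a lever angle of about 0.2 rad, below 0.3, so the loop can be pushed over directly. The lid is shut and the keeper is visible at (295,250).

Run:
```python
from h import *
o=np.array([.5562,.0158]);X=np.array([.9963,-.0854]);Y=np.array([.0854,.9963])
t=o+.133*Y; go(*t,.27,85.1);go(*t,.160,85.1)
```

```text
to (np.float64(0.5675582), np.float64(0.14830790000000002), 0.27) turn [ 0.001 -0.001  0.001] shift cm [-0.08 36.01 -3.13]
to (np.float64(0.5675582), np.float64(0.14830790000000002), 0.16) turn [ 0.001 -0.001  0.001] shift cm [-0.09 36.    7.87]
```

drive_tool([
  [[0,0,0],[0,2,-3.1],-1],
  [[0,0,0],[-0.1,36,-3.1],-1],
  [[0,0,0],[-0.1,36,-3.1],-1],
  [[0,0,0],[-0.1,36,-3.1],-1],
  [[0,0,0],[-0.1,36,-3.1],-1],
  [[0,0,0],[-0.1,36,-3.1],-1],
  [[0,0,0],[-0.1,36,-3.1],-1],
  [[0,0,0],[-0.1,36,-3.1],-1],
  [[0,0,0],[-0.1,36,-3.1],-1],
  [[0,0,0],[-0.1,36,-3.1],-1],
  [[0,0,0],[-0.1,36,-3.1],-1],
  [[0,0,0],[-0.1,36,-3.1],-1],
  [[0,0,0],[-0.1,36,0],-1],
  [[0,0,0],[-0.1,36,4],-1],
  [[0,0,0],[-0.1,36,6.5],-1],
  [[0,0,0],[-0.1,36,7.8],-1],
  [[0,0,0],[-0.1,36,7.8],-1],
  [[0,0,0],[-0.1,36,7.8],-1],
])

```text
clock: 26.42
position: [0.5688, 0.1457, 0.1612]
ee_rot: [-0.138, -3.138, 0.0]
force: [-0.0, 0.5, -0.1]
width: 0.007
gripper_force: 0.0
```

drive_tool([
  [[0,0,0],[0,-1,0],-1],
  [[0,0,0],[0,-2,0],-1],
  [[0,0,0],[0,-2.6,0],-1],
  [[0,0,0],[0,-3.2,0],-1],
  [[0,0,0],[0,-3.8,0],-1],
  [[0,0,0],[0,-4.4,0],-1],
  [[0,0,0],[0,-5,0],-1],
  [[0,0,0],[0,-5.5,0],-1],
  [[0,0,0],[0,-6,0],-1],
  [[0,0,0],[0,-6.4,0],-1],
  [[0,0,0],[0,-6.6,0],-1],
  [[0,0,0],[0,-6.6,0],-1],
  [[0,0,0],[0,-6.6,0],-1],
  [[0,0,0],[0,-6.6,-4],-1],
  [[0,0,0],[0,-6.6,-8],-1],
  [[0,0,0],[0,2,-8],-1],
  [[0,0,0],[0,6,-8],-1],
  [[0,0,0],[0,8,-8],-1],
  [[0,0,0],[0,8,-8],-1],
])

```text
clock: 28.0
position: [0.5744, 0.2322, 0.2414]
ee_rot: [0.129, 3.139, 0.006]
force: [0.5, 0.9, -0.1]
width: 0.001
gripper_force: 0.0
```

Run:
```python
from h import *
o=np.array([.5562,.0158]);X=np.array([.9963,-.0854]);Y=np.array([.0854,.9963])
a=cams.get_image("top");b=cams.get_image("side")
p=[cv2.resize(a[160:220,250:330],(560,420),interpolation=cv2.INTER_CUBIC)[:, :400],cv2.resize(b[130:190,320:377],(399,420),interpolation=cv2.INTER_CUBIC)]
cv2.imwrite("pics/c9.png",np.hstack(p))
f=lambda v,x=0:[*(o+v[0]*Y+x*X),v[1]]
for th in(0,.1,.2,.3):
    h=np.array([.065+.02*np.sin(th),.084+.02*np.cos(th)]);dz=h[1]-.081;B=h-[np.sqrt(.066**2-dz**2),dz]
    T=np.array([.065+.07*np.sin(th),.084+.07*np.cos(th)])
    print(th,B.round(3),((proj("top",f(B))-[250,160])*7).round(),((proj("side",f(B))-[320,130])*7+[400,0]).round(),"tip",((proj("top",f(T))-[250,160])*7).round(),((proj("side",f(T))-[320,130])*7+[400,0]).round())
```

```text
0 [0.003 0.081] [336. 253.] [498. 379.] tip [178. 211.] [544. 169.]
0.1 [0.005 0.081] [332. 252.] [499. 376.] tip [162. 209.] [548. 160.]
0.2 [0.007 0.081] [328. 252.] [501. 374.] tip [146. 208.] [552. 153.]
0.3 [0.009 0.081] [324. 252.] [502. 371.] tip [131. 207.] [556. 148.]
```

View pics/c9.png

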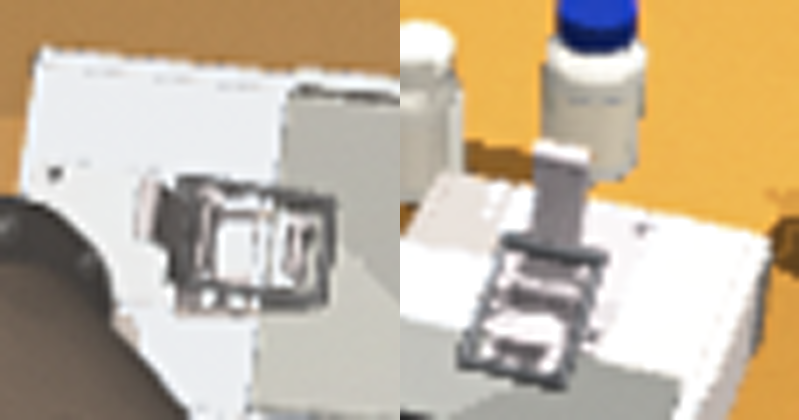

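The loop lies forward with its bar at crop (325,250), down behind the keeper. The lever is still raised at about 0.2 rad.

Run:
```python
from h import *
o=np.array([.5562,.0158]);X=np.array([.9963,-.0854]);Y=np.array([.0854,.9963])
t=o+.040*Y; go(*t,.25,85.1);go(*t,.138,85.1)
```

```text
to (np.float64(0.559616), np.float64(0.055652), 0.25) turn [ 0.004 -0.001  0.006] shift cm [  0.03 -17.72  -0.96]
to (np.float64(0.559616), np.float64(0.055652), 0.138) turn [ 0.004 -0.001  0.006] shift cm [  0.02 -17.75  10.24]
```

drive_tool([
  [[0,0,0],[0,-4,-1],-1],
  [[0,0,0.006],[0,-17.7,-1],-1],
  [[0,0,0.006],[0,-17.7,-1],-1],
  [[0,0,0.006],[0,-17.7,-1],-1],
  [[0,0,0.006],[0,-17.7,-1],-1],
  [[0,0,0.006],[0,-17.7,-1],-1],
  [[0,0,0.006],[0,-17.7,-1],-1],
  [[0,0,0.006],[0,-17.7,3],-1],
  [[0,0,0.006],[0,-17.7,7],-1],
  [[0,0,0.006],[0,-17.7,9],-1],
  [[0,0,0.006],[0,-17.7,10.2],-1],
  [[0,0,0.006],[0,-17.7,10.2],-1],
  [[0,0,0.006],[0,-17.7,10.2],-1],
])

```text
clock: 29.18
position: [0.5605, 0.0512, 0.1393]
ee_rot: [0.143, 3.138, 0.001]
force: [0.3, -0.5, 0.3]
width: 0.008
gripper_force: 0.0
```

drive_tool([
  [[0,0,0],[0,1.0,0.1],-1],
  [[0,0,0],[0,1.8,0.1],-1],
  [[0,0,0],[0,2.6,0.2],-1],
  [[0,0,0],[0,3.4,0.5],-1],
  [[0,0,0],[0,4.1,0.9],-1],
  [[0,0,0],[0,4.8,1.4],-1],
  [[0,0,0],[0,5.5,2.0],-1],
  [[0,0,0],[0,6.0,2.6],-1],
  [[0,0,0],[0,6.4,3.2],-1],
  [[0,0,0],[0,6.7,3.8],-1],
  [[0,0,0],[0,6.9,4.3],-1],
  [[0,0,0],[0,7.1,4.8],-1],
  [[0,0,0],[0,7.2,5.2],-1],
  [[0,0,0],[0,7.2,5.6],-1],
  [[0,0,0],[0,7.2,5.8],-1],
  [[0,0,0],[0,7.2,5.9],-1],
  [[0,0,0],[0,7.2,5.9],-1],
  [[0,0,0],[0,7.2,5.9],-1],
])

```text
clock: 30.68
position: [0.567, 0.1214, 0.0836]
ee_rot: [0.146, 3.136, -0.003]
force: [-15.7, -6.6, 48.5]
width: 0.006
gripper_force: 24.0
```

drive_tool([
  [[0,0,0],[0,0,-0.5],-1],
  [[0,0,0],[0,0,-1],-1],
  [[0,0,0],[0,0,-4],-1],
  [[0,0,0],[0,0,-8],-1],
  [[0,0,0],[0,0,-12],-1],
  [[0,0,0],[0,-4,-16],-1],
  [[0,0,0],[0,-10,-18],-1],
  [[0,0,0],[0,-18,-18],-1],
  [[0,0,0],[0,-24,-18],-1],
  [[0,0,0],[0,-32,-18],-1],
  [[0,0,0],[0,-32,-18],-1],
  [[0,0,0],[0,-32,-18],-1],
  [[0,0,0],[0,-32,-18],-1],
])

```text
clock: 31.77
position: [0.5364, -0.197, 0.2592]
ee_rot: [-0.147, -3.137, 0.001]
force: [1.4, -0.7, -0.5]
width: 0.002
gripper_force: 0.0
```

Run:
```python
from h import *
o=np.array([.5562,.0158]);X=np.array([.9963,-.0854]);Y=np.array([.0854,.9963])
a=cams.get_image("top");b=cams.get_image("side")
p=[cv2.resize(a[160:220,250:330],(560,420),interpolation=cv2.INTER_CUBIC)[:, :400],cv2.resize(b[130:190,320:377],(399,420),interpolation=cv2.INTER_CUBIC)]
cv2.imwrite("pics/c10.png",np.hstack(p))
f=lambda v,x=0:[*(o+v[0]*Y+x*X),v[1]]
for th in(1.45,1.56,1.64):
    T=np.array([.065+.07*np.sin(th),.084+.07*np.cos(th)])
    print(th,"tip",((proj("top",f(T))-[250,160])*7).round(),((proj("side",f(T))-[320,130])*7+[400,0]).round())
```

```text
1.45 tip [ 46. 222.] [580. 189.]
1.56 tip [ 48. 225.] [579. 202.]
1.64 tip [ 51. 227.] [579. 211.]
```

View pics/c10.png

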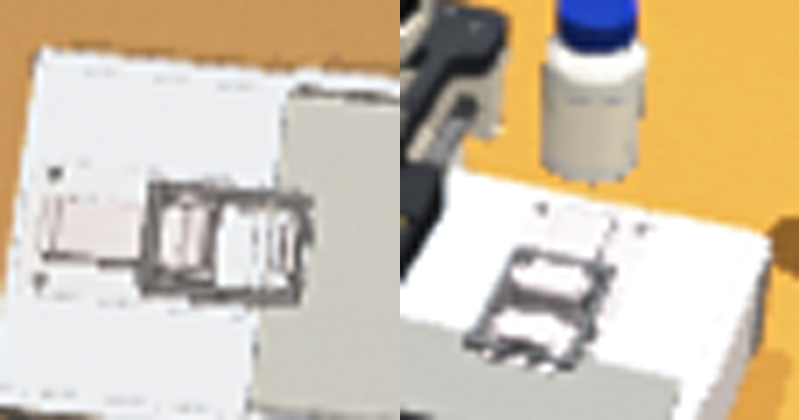

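Run:
```python
from h import *
b=cams.get_image("side")
p=[cv2.resize(b[160:190,325:355],(450,450),interpolation=cv2.INTER_CUBIC),cv2.resize(b[190:370,250:390],(350,450))]
cv2.imwrite("pics/c11.png",np.hstack(p))
```

```text
(no output)
```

View pics/c11.png

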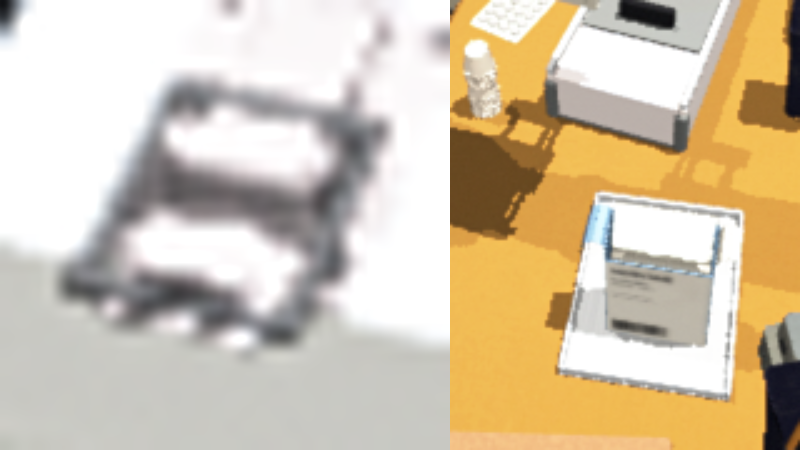

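The keeper leans over the bar at crop (180,310), so the loop is hooked and the lever is flat. The lid is shut and the carton stands in the tray.

```bash
python3 -c "
from cell import job
print(job.sign_off())"
```

```text
the job is handed in; nothing more can be done
None
```

I handed the job in with the carton upright in the tray, both white packs present in the compartment, the lid shut, the loop hooked and the lever flat, going by the last camera pictures; the sign-off returned no verdict.

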